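# Load the shaker tray with tube racks

## Task

First press the shaker's start button fully down and let it come back up, to put it on hold for loading. Then put every tube rack, including any that someone left in a compartment too big for it, upright and flat on the floor of a compartment of the tray that matches its size, one rack to a compartment. When all are in, press the button fully down once more and let it up to start the run, and do not knock over the beaker.

Things in the scene. Friction and masses are not known exactly. Their poses are not given: they have to be found in the camera images.
- large_1_mid (a point): large tube rack (may be absent), plain green plastic: a block 130 mm long (its x), 50 mm wide (its y), 35 mm high, with an upright lifting grip in the middle of its top: a flat bar 50 mm long along x, 12 mm thick along y, from the block's top up to 75 mm above the underside. About 0.18 kg, the same turned half round. This point: its centre, 37.5 mm above its underside, so the middle of the grip lies 18 mm above it; z up. Starts on the bench.
- large_2_mid (a point): large tube rack (may be absent), plain green plastic: a block 130 mm long (its x), 50 mm wide (its y), 35 mm high, with an upright lifting grip in the middle of its top: a flat bar 50 mm long along x, 12 mm thick along y, from the block's top up to 75 mm above the underside. About 0.18 kg, the same turned half round. This point: its centre, 37.5 mm above its underside, so the middle of the grip lies 18 mm above it; z up. Starts on the bench.
- medium_1_mid (a point): medium tube rack (may be absent), plain green plastic: a block 100 mm long (its x), 50 mm wide (its y), 35 mm high, with an upright lifting grip in the middle of its top: a flat bar 50 mm long along x, 12 mm thick along y, from the block's top up to 75 mm above the underside. About 0.18 kg, the same turned half round. This point: its centre, 37.5 mm above its underside, so the middle of the grip lies 18 mm above it; z up. Starts on the bench.
- medium_2_mid (a point): medium tube rack (may be absent), plain green plastic: a block 100 mm long (its x), 50 mm wide (its y), 35 mm high, with an upright lifting grip in the middle of its top: a flat bar 50 mm long along x, 12 mm thick along y, from the block's top up to 75 mm above the underside. About 0.18 kg, the same turned half round. This point: its centre, 37.5 mm above its underside, so the middle of the grip lies 18 mm above it; z up. Starts left in a large compartment of the tray.
- small_1_mid (a point): small tube rack (may be absent), plain green plastic: a block 70 mm long (its x), 50 mm wide (its y), 35 mm high, with an upright lifting grip in the middle of its top: a flat bar 50 mm long along x, 12 mm thick along y, from the block's top up to 75 mm above the underside. About 0.18 kg, the same turned half round. This point: its centre, 37.5 mm above its underside, so the middle of the grip lies 18 mm above it; z up. Starts on the bench.
- small_2_mid (a point): small tube rack (may be absent), plain green plastic: a block 70 mm long (its x), 50 mm wide (its y), 35 mm high, with an upright lifting grip in the middle of its top: a flat bar 50 mm long along x, 12 mm thick along y, from the block's top up to 75 mm above the underside. About 0.18 kg, the same turned half round. This point: its centre, 37.5 mm above its underside, so the middle of the grip lies 18 mm above it; z up. Starts left in a large compartment of the tray.
- bay_large_a (a point): large compartment of the shaker's grey tray, 142 mm long (x) by 62 mm wide (y) inside. This point: centre of its floor, 54 mm above the bench; walls 4 mm thick stand 30 mm above the floor. The point's axes are the tray's (x along the compartments' length, z up).
- bay_large_b (a point): large compartment of the shaker's grey tray, 142 mm long (x) by 62 mm wide (y) inside. This point: centre of its floor, 54 mm above the bench; walls 4 mm thick stand 30 mm above the floor. The point's axes are the tray's (x along the compartments' length, z up).
- bay_medium_a (a point): medium compartment of the shaker's grey tray, 112 mm long (x) by 62 mm wide (y) inside. This point: centre of its floor, 54 mm above the bench; walls 4 mm thick stand 30 mm above the floor. The point's axes are the tray's (x along the compartments' length, z up).
- bay_medium_b (a point): medium compartment of the shaker's grey tray, 112 mm long (x) by 62 mm wide (y) inside. This point: centre of its floor, 54 mm above the bench; walls 4 mm thick stand 30 mm above the floor. The point's axes are the tray's (x along the compartments' length, z up).
- bay_small_a (a point): small compartment of the shaker's grey tray, 82 mm long (x) by 62 mm wide (y) inside. This point: centre of its floor, 54 mm above the bench; walls 4 mm thick stand 30 mm above the floor. The point's axes are the tray's (x along the compartments' length, z up).
- bay_small_b (a point): small compartment of the shaker's grey tray, 82 mm long (x) by 62 mm wide (y) inside. This point: centre of its floor, 54 mm above the bench; walls 4 mm thick stand 30 mm above the floor. The point's axes are the tray's (x along the compartments' length, z up).
- start_top (a point): centre of the top of the shaker's round white start button (36 mm across, in a black housing, on the white strip beside the tray on the robot's right of it; the only push button). It is pressed straight down.
- start (a joint): travel of that button: 0 released, 0.008 m fully down; fully down takes about 5 N, a spring returns it.
- beaker: empty glass beaker, 68 mm across, 85 mm high, standing on the bench beyond the racks; not to be knocked over. Origin at the centre of its underside.
- dishes: stack of two closed clear petri dishes, 90 mm across, 27 mm high in all, lying among the racks on the bench; stays on the bench. Origin at the centre of its underside.
- tip_box: closed white pipette-tip box with blue top, 108 by 75 by 36 mm, standing among the racks on the bench; stays on the bench. Origin at the centre of its underside.
- shaker: white bench shaker, fixed, 240 by 300 mm, top 50 mm above the bench, carrying the grey tray (236 by 202 mm, walls up to 84 mm above the bench) with six compartments in three rows. Origin on the bench below the tray's centre; its x axis runs along the rows, away from the robot.
Not all that is in view belongs to the job. There is more than one size of the dishes; the job needs the smallest.

How it is judged (in metres and radians):
On the way, in this order (a step that is already met when the one before it is completed fails the run):
1. the start button is pressed fully down before any rack is moved into place (value of joint start above 0.0066 m and height (world z) of each of large_1_mid, large_2_mid, medium_1_mid, small_1_mid below 0.06 m and horizontal distance between medium_2_mid and bay_large_a below 0.04 m and horizontal distance between small_2_mid and bay_large_b below 0.04 m), for 0.05 s.
2. and let up again (value of joint start below 0.002 m), for 0.1 s.
3. every rack present sits flat in a compartment of its own size, let go (((horizontal distance between large_1_mid and bay_large_a below 0.012 m and z of large_1_mid in the frame of bay_large_a below 0.042 m) or (horizontal distance between large_1_mid and bay_large_b below 0.012 m and z of large_1_mid in the frame of bay_large_b below 0.042 m)) and angle between each of large_1_mid, large_2_mid, medium_1_mid, medium_2_mid, small_1_mid, small_2_mid's own z axis and vertical below 0.08 rad and ((horizontal distance between large_2_mid and bay_large_a below 0.012 m and z of large_2_mid in the frame of bay_large_a below 0.042 m) or (horizontal distance between large_2_mid and bay_large_b below 0.012 m and z of large_2_mid in the frame of bay_large_b below 0.042 m)) and ((horizontal distance between medium_1_mid and bay_medium_a below 0.012 m and z of medium_1_mid in the frame of bay_medium_a below 0.042 m) or (horizontal distance between medium_1_mid and bay_medium_b below 0.012 m and z of medium_1_mid in the frame of bay_medium_b below 0.042 m)) and ((horizontal distance between medium_2_mid and bay_medium_a below 0.012 m and z of medium_2_mid in the frame of bay_medium_a below 0.042 m) or (horizontal distance between medium_2_mid and bay_medium_b below 0.012 m and z of medium_2_mid in the frame of bay_medium_b below 0.042 m)) and ((horizontal distance between small_1_mid and bay_small_a below 0.012 m and z of small_1_mid in the frame of bay_small_a below 0.042 m) or (horizontal distance between small_1_mid and bay_small_b below 0.012 m and z of small_1_mid in the frame of bay_small_b below 0.042 m)) and ((horizontal distance between small_2_mid and bay_small_a below 0.012 m and z of small_2_mid in the frame of bay_small_a below 0.042 m) or (horizontal distance between small_2_mid and bay_small_b below 0.012 m and z of small_2_mid in the frame of bay_small_b below 0.042 m)) and contact force between the fingers and large_1 below 0.2 N and contact force between the fingers and large_2 below 0.2 N and contact force between the fingers and medium_1 below 0.2 N and contact force between the fingers and medium_2 below 0.2 N and contact force between the fingers and small_1 below 0.2 N and contact force between the fingers and small_2 below 0.2 N), for 0.2 s.
4. the start button is pressed fully down again (value of joint start above 0.0066 m), for 0.05 s.
5. and let up again (value of joint start below 0.002 m), for 0.1 s.
At the end, for the whole second after the job is handed in: Every rack rests in a bay of its own size (centres within 12 mm in plan, underside under 4.5 mm off the floor, tilt under 0.08 rad); button up (under 2 mm; fully down is over 6.6 mm); beaker standing, tip box and dishes on the bench (((horizontal distance between large_1_mid and bay_large_a below 0.012 m and z of large_1_mid in the frame of bay_large_a below 0.042 m) or (horizontal distance between large_1_mid and bay_large_b below 0.012 m and z of large_1_mid in the frame of bay_large_b below 0.042 m)) and angle between each of large_1_mid, large_2_mid, medium_1_mid, medium_2_mid, small_1_mid, small_2_mid's own z axis and vertical below 0.08 rad and ((horizontal distance between large_2_mid and bay_large_a below 0.012 m and z of large_2_mid in the frame of bay_large_a below 0.042 m) or (horizontal distance between large_2_mid and bay_large_b below 0.012 m and z of large_2_mid in the frame of bay_large_b below 0.042 m)) and ((horizontal distance between medium_1_mid and bay_medium_a below 0.012 m and z of medium_1_mid in the frame of bay_medium_a below 0.042 m) or (horizontal distance between medium_1_mid and bay_medium_b below 0.012 m and z of medium_1_mid in the frame of bay_medium_b below 0.042 m)) and ((horizontal distance between medium_2_mid and bay_medium_a below 0.012 m and z of medium_2_mid in the frame of bay_medium_a below 0.042 m) or (horizontal distance between medium_2_mid and bay_medium_b below 0.012 m and z of medium_2_mid in the frame of bay_medium_b below 0.042 m)) and ((horizontal distance between small_1_mid and bay_small_a below 0.012 m and z of small_1_mid in the frame of bay_small_a below 0.042 m) or (horizontal distance between small_1_mid and bay_small_b below 0.012 m and z of small_1_mid in the frame of bay_small_b below 0.042 m)) and ((horizontal distance between small_2_mid and bay_small_a below 0.012 m and z of small_2_mid in the frame of bay_small_a below 0.042 m) or (horizontal distance between small_2_mid and bay_small_b below 0.012 m and z of small_2_mid in the frame of bay_small_b below 0.042 m)) and linear speed of each of large_1, large_2, medium_1, medium_2, small_1, small_2 below 0.03 m/s and value of joint start below 0.002 m and angle between beaker's own z axis and vertical below 0.3 rad and height (world z) of each of tip_box, dishes below 0.03 m); the robot touches nothing.
It fails at once if the beaker is knocked over (angle between beaker's own z axis and vertical above 0.7 rad).
Of large_1, large_2, medium_1, small_1 only 3 to 4 are there at a start; the rules pass over those that are not, and their reading is None.
Of medium_2, small_2 only 1 to 2 are there at a start; the rules pass over those that are not, and their reading is None.
At some moment in a run one of large_1, large_2, medium_1, small_1 may be knocked a few centimetres aside while the robot is not near it.
It also fails if it takes over 210 s, if anything falls off the work surface, if the arm or the gripper's body presses on something with over 40 N, if the wrist force passes 120 N, or if a joint passes its speed limit or range.

## Robot

A 6-joint arm with a two-finger parallel gripper is mounted at the origin on the work surface. World frame = base frame: x ahead of the robot, y to its left, z up, the work surface at z = 0. Lengths are in mm, angles in rad, forces in N, time in s.
With the tool pointing down it reaches from about 350 to 875 mm from the base axis. Payload 4.2 kg.
Tool frame: the origin (TCP) lies between the finger pads; the fingertips stand 11 mm ahead of it and the grasp point (between the pads) lies 8 mm behind it; z points along the fingers, y is the direction in which the jaws open and shut (so a half turn about z gives the same grasp; the last joint's range is limited). The gripper opens to 85 mm and grips with 20 to 120 N. Pads are 22 mm wide; open, the fingers measure 114 mm over their backs; the gripper's body (76 mm by 85 mm) begins 54 mm behind the grasp point. The pads swing forward as they close: fully open they stand 13 mm farther back than shut.
Start: joints at [1.363, 0.385, 0.008, 0, -1.194, -0.259], TCP at [281.236, 558.127, 242.312] pointing down, gripper open.
Joint ranges: [-3.14, 3.14], [-1.21, 2.06], [-1.07, 1.41], [-3.16, 2.05], [-2.99, -0.16], [-3.1, 3.1]. Speed limits (rad/s): [2.79, 2.79, 3.14, 3.14, 3.14, 3.14].

## Interface

Orientations are given as a unit quaternion [x, y, z, w].
In Python, from bench import * gives the robot as it stands.
- The arm moves only by the tool servo_tool, never from a script. Its argument "rows" is a list of rows, each a list of 7 numbers: the opening, from 0 (shut) to 1 (fully open), then the shift along the tool's x, y, z in cm, then the turn, a rotation vector about the tool's x, y, z in degrees. A call has 1 to 12 rows; each row shifts and turns the commanded pose from where the row before left it, along the tool's axes as they then stand; what a row does not reach is not made up. A row lasts 1/10 s, in which the tool goes at most 50 mm and 8.59 degrees, less where a joint would pass 70% of its speed; a pose out of reach is approached as far as the arm can. A call is refused whole if a number of a shift passes 5 or a number of a turn 8.59, either way. A call with a gripper value outside its range is refused whole. The fingers move at their own pace and stop on an object; the grip force is fixed at half the most. Time passes only in rows, so rows that do not move let the fingers close. It gives the time, the measured TCP pose, the force and the opening at its end, in the units of the state.
- read_state(): the state, without advancing time (a new reading comes with each control period).
- get_image(name): name is "scene" or "top"; returns a dict with "image" (480x640x3 uint8, red, green, blue), "mtx" (3x3 intrinsics, pixels), "k1" (the pictures are not rectified: a ray, as slopes to the right and down, at radius r is drawn at 1 + k1 r^2 times it, then the intrinsics apply), "extrinsics" (4x4, takes a point from camera to world coordinates). Camera axes: x right, y up, looking along -z (the intrinsics and any distortion apply to the point x, -y, -z); pixel columns grow to the right and rows downward; lengths in mm; the calibration is good to about 2 mm. A picture is of the moment at which its call begins. There is no depth.
- job_done(): hands the job in, once; it reports no verdict.
The state is a dict: "clock": time; "joints": joint angles; "joint_vel": joint speeds; "joint_efforts": joint torques, N m; "position": TCP position; "ee_rot": TCP orientation; "contact_force": force on the tool from outside, world axes, zero at the start; "wrist_torque": the same for the moment, N m; "gripper_width": finger opening in mm.
Only numpy, scipy, OpenCV 4.12 (cv2) and the standard library are available. Lean on these libraries where they do the work, as an engineer would, in place of code of your own. Each camera call takes 0.05 s, during which the arm holds its last target. There are 200 camera calls.

## Working session

There is one attempt and no reset: what is moved stays moved. The work goes in short steps, Python scripts to look and compute and a tool call to move; the robot and the scene stay as the last step left them, time stands still between calls to the robot, and variables do not carry over. Pictures are saved under pics/ and viewed, about 12 in all and at most 16, crops included, and the job is handed in when it is done.

Besides the shell and the picture viewer there is one more tool, called after "Call:" as name(argument=value, ...) on one line, values as JSON. servo_tool: Moves the arm, as the interface text tells. Its arguments: {"type":"object","properties":{"rows":{"type":"array","items":{"type":"array","items":{"type":"number"}}}},"required":["rows"]}

```bash
ls; mkdir -p pics; cat > h.py <<'E'
from bench import *
import numpy as np, cv2
from scipy.spatial.transform import Rotation as R
def grab(name,fn=None):
    d=get_image(name)
    if fn: cv2.imwrite('pics/'+fn,d['image'][:,:,::-1])
    return d
def px2w(d,uv,z):
    K=np.array(d['mtx']);E=np.array(d['extrinsics']);k=d['k1']
    uv=np.atleast_2d(uv).astype(float)
    s=cv2.undistortPoints(uv[:,None,:],K,np.array([k,0,0,0,0.]))[:,0]
    c=np.c_[s[:,0],-s[:,1],-np.ones(len(s))]@E[:3,:3].T
    o=E[:3,3]; return o+c*((z-o[2])/c[:,2])[:,None]
def w2px(d,P):
    K=np.array(d['mtx']);E=np.array(d['extrinsics']);P=np.atleast_2d(P)
    c=(P-E[:3,3])@E[:3,:3]
    s=np.c_[c[:,0]/-c[:,2],-c[:,1]/-c[:,2]]
    s=s*(1+d['k1']*(s**2).sum(1))[:,None]
    return s*[K[0,0],K[1,1]]+[K[0,2],K[1,2]]
E
python3 - <<'E'
from h import *
a=grab('scene','s0.png');b=grab('top','t0.png')
for d in(a,b):print(d['mtx'],d['k1'],np.round(d['extrinsics'],3))
print(read_state())
E
```

```text
pics
[[595.63555895   0.         316.2946558 ]
 [  0.         595.63555895 239.6356089 ]
 [  0.           0.           1.        ]] -0.19782759901824254 [[-2.41000e-01 -5.79000e-01  7.79000e-01  1.76589e+03]
 [ 9.70000e-01 -1.48000e-01  1.91000e-01  3.64253e+02]
 [ 5.00000e-03  8.02000e-01  5.97000e-01  9.60565e+02]
 [ 0.00000e+00  0.00000e+00  0.00000e+00  1.00000e+00]]
[[565.99757369   0.         318.16129287]
 [  0.         565.99757369 234.74354393]
 [  0.           0.           1.        ]] -0.13826752972180392 [[ 2.200000e-02  9.960000e-01 -8.300000e-02  5.295360e+02]
 [-1.000000e+00  2.200000e-02 -3.000000e-03  7.719600e+01]
 [-1.000000e-03  8.300000e-02  9.970000e-01  1.222013e+03]
 [ 0.000000e+00  0.000000e+00  0.000000e+00  1.000000e+00]]
{'clock': 0.1, 'joints': array([ 1.36259939e+00,  3.85490677e-01,  6.79411614e-03, -4.13263390e-04,
       -1.19401821e+00, -2.58612138e-01]), 'joint_vel': array([-0.00032463, -0.00201782,  0.00513125,  0.00299981,  0.0011152 ,
        0.00154684]), 'joint_efforts': array([-1.07019299e-03, -3.93322098e+01,  1.88928473e+01,  4.19793114e+00,
       -2.60635519e-03,  3.21151127e-06]), 'position': array([281.03414925, 557.70500616, 241.33991116]), 'ee_rot': array([ 9.72866501e-01, -2.31365112e-01, -1.67826351e-04,  9.63757476e-04]), 'contact_force': array([-0.71615012, -0.10515666, -0.7288251 ]), 'wrist_torque': array([-0.00571324,  0.06694216,  0.04428905]), 'gripper_width': 85.11534384197039}
```

View pics/t0.png

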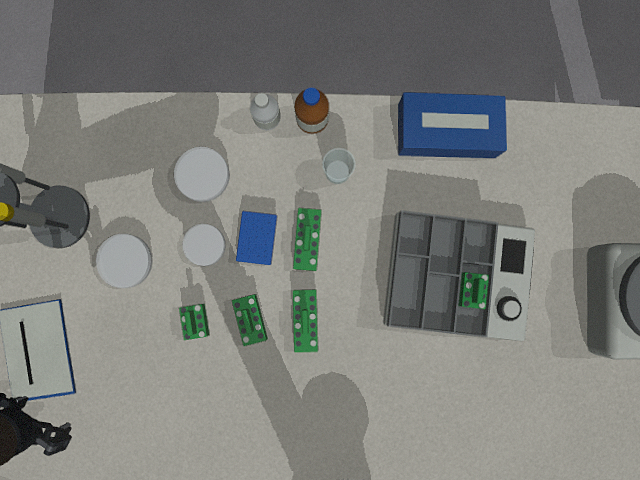

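View pics/s0.png

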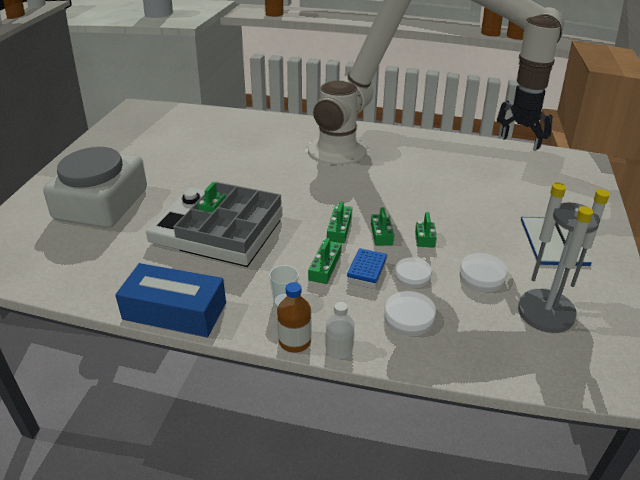

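The top view shows two large racks at (307,239) and (305,320), a medium at (249,319), a small at (194,321), and a rack (small, by its look) in the near compartment of the tray's right row at (474,290). The button is at (510,308), the beaker at (338,165). I'll fit poses by silhouette and zoom in on the tray.

```bash
cat >> h.py <<'E'
from scipy.optimize import minimize
def gmask(im):
    h=cv2.cvtColor(im,cv2.COLOR_RGB2HSV)
    m=cv2.inRange(h,(45,80,25),(85,255,255))
    m=cv2.morphologyEx(m,cv2.MORPH_CLOSE,np.ones((3,3)))
    out=np.zeros_like(m);cs=[c for c in cv2.findContours(m,cv2.RETR_EXTERNAL,cv2.CHAIN_APPROX_NONE)[0] if cv2.contourArea(c)>150]
    return cs
def corners(L,W,z0,z1): return np.array([[sx*L/2,sy*W/2,z] for sx in(-1,1) for sy in(-1,1) for z in(z0,z1)])
S=4
def render(d,p,L,z,off):
    c,s=np.cos(p[2]),np.sin(p[2]);M=np.zeros((480*S//1,640*S),np.uint8) if off is None else np.zeros((off[3]*S,off[2]*S),np.uint8)
    for b in(corners(L,50,0,35),corners(50,12,35,75)):
        w=b@np.array([[c,s,0],[-s,c,0],[0,0,1]])+[p[0],p[1],z]
        uv=(w2px(d,w)+.5-np.array(off[:2]))*S
        cv2.fillConvexPoly(M,cv2.convexHull(np.round(uv*16).astype(np.int32)),1,shift=4)
    return M
def fit(d,c,L,z,p0):
    x,y,w,h=cv2.boundingRect(c);off=(x-8,y-8,w+16,h+16)
    T=np.zeros((off[3],off[2]),np.uint8);cv2.drawContours(T,[c-[off[0],off[1]]],-1,1,-1)
    T=cv2.resize(T,None,fx=S,fy=S,interpolation=cv2.INTER_NEAREST)
    def cost(q):
        M=render(d,q*[1,1,.02],L,z,off);return 1-(M&T).sum()/(M|T).sum()
    best=None
    for a in(p0[2],p0[2]+.15,p0[2]-.15):
        r=minimize(cost,np.array([p0[0],p0[1],a/.02]),method='Nelder-Mead',options=dict(initial_simplex=np.array([[0,0,0],[6,0,0],[0,6,0],[0,0,6]])+[p0[0],p0[1],a/.02],xatol=.05,fatol=1e-4))
        if best is None or r.fun<best.fun:best=r
    return best.x*[1,1,.02],1-best.fun
def racks(d,tray_y=-60):
    out=[]
    for c in gmask(d['image']):
        u=c[:,0].mean(0);z=0. if px2w(d,u,40)[0,1]>tray_y else 54.
        m=px2w(d,u,z+30)[0]; r=cv2.minAreaRect(c); 
        b=cv2.boxPoints(r);e=max((b[1]-b[0],b[2]-b[1]),key=np.linalg.norm);q=px2w(d,[u,u+e],z+30);e=q[1]-q[0]
        yaw=np.arctan2(e[1],e[0]); yaw=(yaw+np.pi/2)%np.pi-np.pi/2
        res=max(((*fit(d,c,L,z,(m[0],m[1],yaw)),L) for L in(70,100,130)),key=lambda t:t[1])
        out.append(res);print('px',u.round(),'L',res[2],'z',z,'xy',res[0][:2].round(1),'yaw',round(res[0][2],3),'iou',round(res[1],3))
    return out
E
python3 - <<'E'
from h import *
d=grab('top');racks(d)
c=cv2.resize(d['image'][200:350,375:545],None,fx=4,fy=4,interpolation=cv2.INTER_CUBIC)
cv2.imwrite('pics/tray0.png',c[:,:,::-1])
s=get_image('scene');c=cv2.resize(s['image'][170:270,140:290],None,fx=5,fy=5,interpolation=cv2.INTER_CUBIC)
cv2.imwrite('pics/str0.png',c[:,:,::-1])
E
```

```text
px [194. 321.] L 70 z 0.0 xy [439.8 341.3] yaw 0.201 iou 0.833
px [249. 320.] L 100 z 0.0 xy [447.1 222.5] yaw 0.286 iou 0.946
px [305. 321.] L 130 z 0.0 xy [448.9 104.7] yaw 0.049 iou 0.956
px [475. 289.] L 70 z 54.0 xy [ 518.5 -239.8] yaw -0.118 iou 0.908
px [307. 239.] L 130 z 0.0 xy [619.7 104.4] yaw -0.058 iou 0.955
```

View pics/tray0.png

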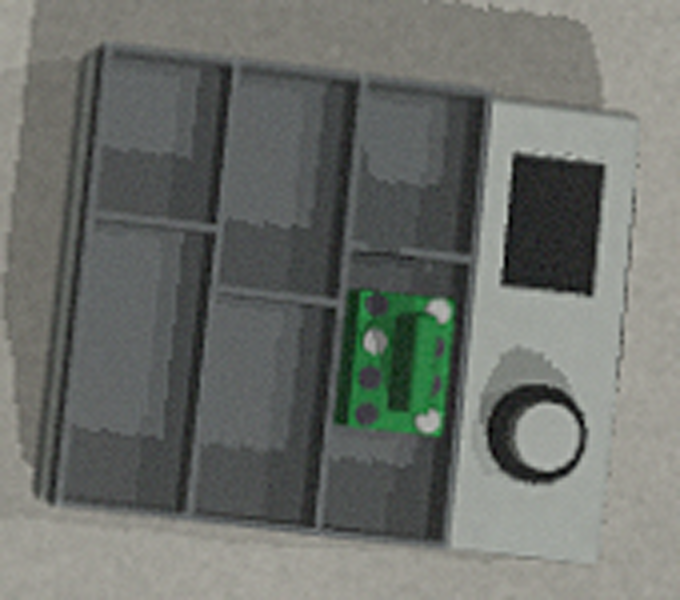

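View pics/str0.png

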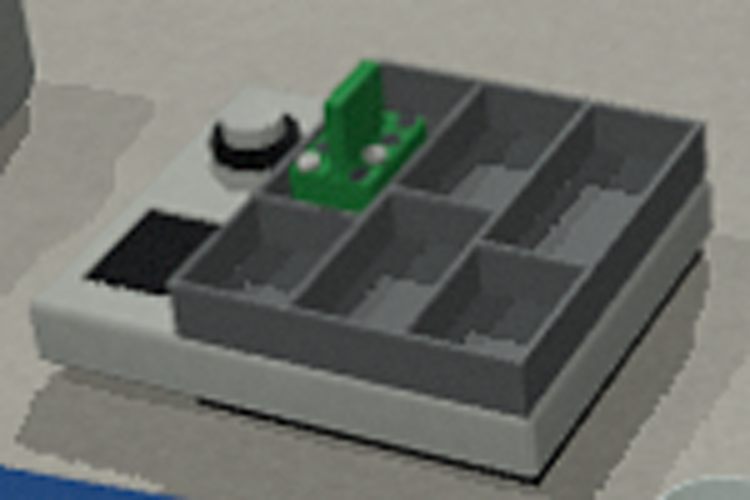

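```bash
cat > tray.py <<'E'
from h import *
T=grab('top');Sd=grab('scene')
pts=[((235,64),(116,33)),((361,78),(116,-33)),((487,97),(116,-99)),((188,514),(-116,33)),((318,528),(-116,-33)),((447,545),(-116,-99)),((57,502),(-116,99)),((102,47),(116,99)),((155,221),(30,66)),((277,296),(0,0)),((410,254),(30,-66))]
uv=(np.array([p[0] for p in pts])+.5)/4-.5+[375,200]
m=np.array([p[1] for p in pts],float)
w=px2w(T,uv,84)[:,:2]
mc,wc=m.mean(0),w.mean(0);U,s,V=np.linalg.svd((m-mc).T@(w-wc));Rm=(U@V).T
t=wc-Rm@mc;print('scale',s.sum()/((m-mc)**2).sum());print('center',t,'yaw',np.arctan2(Rm[1,0],Rm[0,0]));print((w-(m@Rm.T+t)).round(1).tolist())
for n,b in dict(largeL=(-43,66),smallL=(73,66),medN=(-58,0),medF=(58,0),largeR=(-43,-66),smallR=(73,-66)).items():print(n,(Rm@b+t).round(1))
ub=(np.array([546,437])+.5)/4-.5+[375,200];us=(np.array([254,128])+.5)/5-.5+[140,170]
for z in range(50,90,6):print(z,px2w(T,ub,z)[0,:2].round(1),px2w(Sd,us,z)[0,:2].round(1))
# edge offset between cams: tray centre check in scene
print('scene px of tray corners',((w2px(Sd,np.c_[(np.array([(118,101),(118,-101),(-118,101),(0,0)])@Rm.T+t),[84]*4])-[140,170]+.5)*5-.5).round())
# bench racks zoom
c=cv2.resize(T['image'][200:360,170:330],None,fx=3.75,fy=3.75,interpolation=cv2.INTER_CUBIC)
res=racks(T)
for r in res:
    z=0 if r[0][1]>-60 else 54
    for b in(corners(r[2],50,0,35)[1::2],corners(50,12,35,75)[1::2]):
        cc,s=np.cos(r[0][2]),np.sin(r[0][2])
        q=w2px(T,b@np.array([[cc,s,0],[-s,cc,0],[0,0,1]])+[r[0][0],r[0][1],z])
        q=((q-[170,200]+.5)*3.75-.5)
        cv2.polylines(c,[q[[0,1,3,2]].round().astype(np.int32)],True,(255,0,0),1)
cv2.imwrite('pics/r0.png',c[:,:,::-1])
E
python3 tray.py
```

```text
scale 0.9947265520019952
center [ 551.15495445 -175.13933937] yaw -0.09373584138794351
[[-1.2, -0.1], [-0.6, 0.4], [-2.7, 0.2], [2.2, -0.0], [2.1, -0.6], [0.3, -1.4], [1.0, 0.4], [-0.3, 2.4], [0.6, -0.6], [-0.1, -0.3], [-1.3, -0.3]]
largeL [ 514.5 -105.4]
smallL [ 630.  -116.3]
medN [ 493.4 -169.7]
medF [ 608.9 -180.6]
largeR [ 502.2 -236.8]
smallR [ 617.7 -247.7]
50 [ 480.3 -327.1] [ 460.2 -328.4]
56 [ 480.5 -325.1] [ 468.8 -323.8]
62 [ 480.8 -323. ] [ 477.4 -319.3]
68 [ 481.  -320.9] [ 486.  -314.7]
74 [ 481.3 -318.9] [ 494.6 -310.1]
80 [ 481.6 -316.8] [ 503.2 -305.6]
86 [ 481.8 -314.7] [ 511.8 -301. ]
scene px of tray corners [[520. 365.]
 [164. 285.]
 [701. 122.]
 [441. 200.]]
px [194. 321.] L 70 z 0.0 xy [439.3 341.6] yaw 0.204 iou 0.831
px [249. 320.] L 100 z 0.0 xy [446.9 222.9] yaw 0.292 iou 0.945
px [305. 321.] L 130 z 0.0 xy [448.9 104.7] yaw 0.049 iou 0.956
px [475. 289.] L 70 z 54.0 xy [ 518.7 -239.3] yaw -0.097 iou 0.906
px [307. 239.] L 130 z 0.0 xy [619.7 104.5] yaw -0.057 iou 0.955
```

View pics/r0.png

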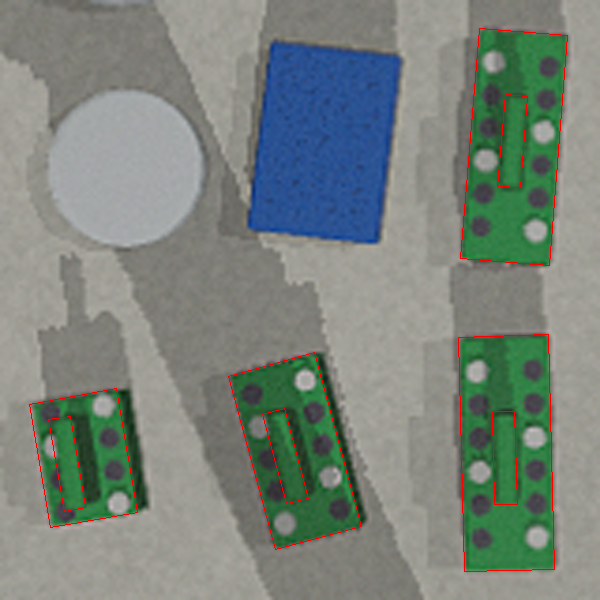

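```bash
cat > go.py <<'E'
import sys
from h import *
def state(quiet=0):
    s=read_state();M=R.from_quat(s['ee_rot']).as_matrix();psi=np.arctan2(M[1,0],M[0,0]);p=np.array(s['position'])
    print('t',round(s['clock'],1),'p',p.round(1),'psi',round(psi,3),'tilt',M[:2,2].round(4),'w',round(s['gripper_width'],1),'f',s['contact_force'].round(1),'j',s['joints'].round(2))
    return p,psi
def go(x,y,z,yaw):
    p,psi=state()
    a=(yaw-psi+np.pi/2)%np.pi-np.pi/2; t=psi+a
    d=np.array([x,y,z])-p
    print('->',(x,y,z,yaw),'turn_z deg',round(-np.degrees(a),2),'then cm x,y,z',round((np.cos(t)*d[0]+np.sin(t)*d[1])/10,2),round((np.sin(t)*d[0]-np.cos(t)*d[1])/10,2),round(-d[2]/10,2))
if __name__=='__main__': go(*map(float,sys.argv[1:5]))
E
python3 go.py 481 -321 120 -0.094
```

```text
t 0.3 p [281.2 558.  241.9] psi -0.467 tilt [-0.0003 -0.0007] w 85.1 f [ 0.3 -0.2  0.1] j [ 1.36  0.39  0.01 -0.   -1.19 -0.26]
-> (481.0, -321.0, 120.0, -0.094) turn_z deg -21.36 then cm x,y,z 28.15 85.64 12.19
```

Call:
servo_tool(rows=[[0,0,0,0,0,0,-7.1],[0,0,0,0,0,0,-7.1],[0,0,0,0,0,0,-7.1],[0,1.4,4.3,0,0,0,0],[0,1.4,4.3,0,0,0,0],[0,1.4,4.3,0,0,0,0],[0,1.4,4.3,0,0,0,0],[0,1.4,4.3,0,0,0,0],[0,1.4,4.3,0,0,0,0],[0,1.4,4.3,0,0,0,0],[0,1.4,4.3,0,0,0,0],[0,1.4,4.3,0,0,0,0]])

```text
clock: 1.5
position: [369.9, 159.2, 242.6]
ee_rot: [0.999, -0.047, 0.0, -0.0]
contact_force: [1.3, 0.1, -0.4]
gripper_width: -0.0
```

Call:
servo_tool(rows=[[0,1.4,4.3,0,0,0,0],[0,1.4,4.3,0,0,0,0],[0,1.4,4.3,0,0,0,0],[0,1.4,4.3,0,0,0,0],[0,1.4,4.3,0,0,0,0],[0,1.4,4.3,0,0,0,0],[0,1.4,4.3,0,0,0,0],[0,1.4,4.3,0,0,0,0],[0,1.4,4.3,0,0,0,0],[0,1.4,4.3,0,0,0,0],[0,0,0,0,0,0,0],[0,0,0,0,0,0,0]])

```text
clock: 2.7
position: [468.1, -281.2, 241.6]
ee_rot: [0.999, -0.049, -0.001, -0.0]
contact_force: [-0.2, 0.5, 0.5]
gripper_width: -0.1
```

```bash
python3 go.py 481 -321 95 -0.094
```

```text
t 2.7 p [ 468.1 -281.2  241.6] psi -0.097 tilt [-0.0013  0.0007] w -0.1 f [-0.2  0.5  0.5] j [-0.24  0.25 -0.19 -0.   -1.13  1.72]
-> (481.0, -321.0, 95.0, -0.094) turn_z deg -0.2 then cm x,y,z 1.66 3.84 14.66
```

Call:
servo_tool(rows=[[0,0.8,1.9,3.5,0,0,0],[0,0.9,1.9,4,0,0,0],[0,0,0,4,0,0,0],[0,0,0,3.2,0,0,0],[0,0,0,0,0,0,0],[0,0,0,0,0,0,0]])

```text
clock: 3.3
position: [482.4, -319.2, 96.2]
ee_rot: [0.999, -0.046, 0.0, 0.0]
contact_force: [0.4, 0.4, 1.3]
gripper_width: -0.0
```

```bash
python3 go.py 481 -321 75 -0.094; python3 - <<'E'
from h import *
d=grab('top');a=cv2.resize(d['image'][240:350,430:570],None,fx=3,fy=3);cv2.imwrite('pics/b.png',0)if 0 else 0
s=grab('scene');b=cv2.resize(s['image'][130:240,140:280],None,fx=3,fy=3)
cv2.imwrite('pics/b1.png',np.hstack([a,b])[:,:,::-1])
E
```

```text
t 3.3 p [ 482.4 -319.2   96.2] psi -0.093 tilt [ 0.0001 -0.0007] w -0.0 f [0.4 0.4 1.3] j [-0.3   0.45 -0.3   0.   -0.82  1.78]
-> (481.0, -321.0, 75.0, -0.094) turn_z deg 0.07 then cm x,y,z -0.12 0.19 2.12
```

View pics/b1.png

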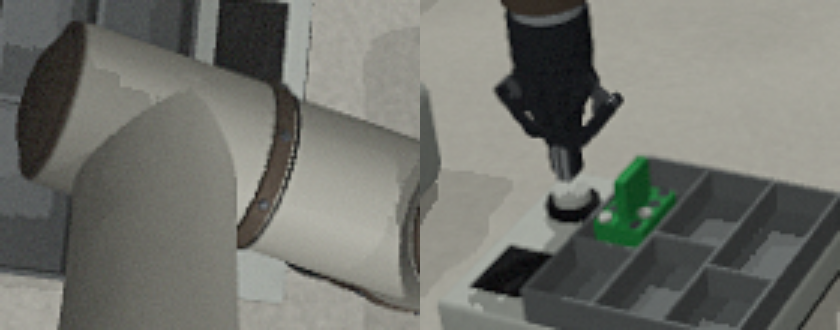

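The closed fingers stand right above the white button (scene, left of the green rack). I'm pressing now.

Call:
servo_tool(rows=[[0,-0.1,0.2,1,0,0,0],[0,0,0,0.8,0,0,0],[0,0,0,0.3,0,0,0],[0,0,0,0.3,0,0,0],[0,0,0,0,0,0,0]])

```text
clock: 3.9
position: [482.1, -322.4, 76.7]
ee_rot: [0.999, -0.046, 0.002, 0.001]
contact_force: [-5.2, 5.6, 27.4]
gripper_width: -0.6
```

```bash
python3 - <<'E'
from h import *
s=grab('scene');b=cv2.resize(s['image'][160:230,150:240],None,fx=7,fy=7,interpolation=cv2.INTER_CUBIC)
cv2.imwrite('pics/b2.png',b[:,:,::-1])
print(read_state()['contact_force'],read_state()['position'],read_state()['wrist_torque'])
E
```

```text
[-5.16385851  6.62656481 26.28192739] [ 482.04851197 -322.34579416   76.6812091 ] [ 1.91995871  1.58305636 -0.02324151]
```

View pics/b2.png

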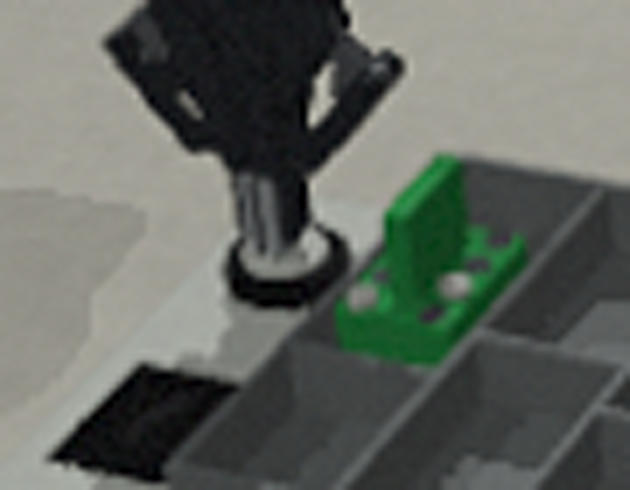

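Call:
servo_tool(rows=[[0,0,0,-1.5,0,0,0],[0,0,0,-3,0,0,0],[0.4,0,0,-4,0,0,0],[0.4,0,0,-3,0,0,0],[0.4,0,0,0,0,0,0]])

```text
clock: 4.45
position: [482.9, -323.0, 191.3]
ee_rot: [0.999, -0.047, 0.004, 0.002]
contact_force: [-0.0, 0.2, -0.1]
gripper_width: 33.8
```

```bash
python3 go.py 518.6 -239.5 105 -0.1
```

```text
t 4.5 p [ 482.9 -323.   191.3] psi -0.094 tilt [ 0.0088 -0.0042] w 33.8 f [-0.   0.2 -0.1] j [-0.31  0.35 -0.19  0.   -1.03  1.79]
-> (518.6, -239.5, 105.0, -0.1) turn_z deg 0.32 then cm x,y,z 2.72 -8.66 8.63
```

Call:
servo_tool(rows=[[0.4,0.9,-2.9,0,0,0,0.3],[0.4,0.9,-2.9,0,0,0,0],[0.4,0.9,-2.9,0,0,0,0],[0.4,0,0,2.5,0,0,0],[0.4,0,0,0,0,0,0],[0.4,0,0,0,0,0,0]])

```text
clock: 5.05
position: [515.3, -238.0, 160.4]
ee_rot: [0.999, -0.05, -0.001, -0.0]
contact_force: [0.1, -0.8, -0.6]
gripper_width: 34.0
```

```bash
python3 go.py 518.6 -239.5 105 -0.1
```

```text
t 5.0 p [ 515.3 -238.   160.4] psi -0.1 tilt [-0.0028  0.0002] w 34.0 f [ 0.1 -0.8 -0.6] j [-0.15  0.36 -0.25  0.   -0.96  1.62]
-> (518.6, -239.5, 105.0, -0.1) turn_z deg -0.02 then cm x,y,z 0.34 0.12 5.54
```

Call:
servo_tool(rows=[[0.4,0.3,0.1,2,0,0,0],[0.4,0,0,2,0,0,0],[0.4,0,0,1.5,0,0,0],[0.4,0,0,0,0,0,0],[0.4,0,0,0,0,0,0]])

```text
clock: 5.55
position: [519.3, -239.9, 107.1]
ee_rot: [0.999, -0.05, 0.0, 0.0]
contact_force: [0.2, 0.6, 0.2]
gripper_width: 34.2
```

```bash
python3 go.py 518.6 -239.5 105 -0.1;python3 - <<'E'
from h import *
s=grab('scene');b=cv2.resize(s['image'][150:250,150:290],None,fx=5,fy=5,interpolation=cv2.INTER_CUBIC)
cv2.imwrite('pics/g1.png',b[:,:,::-1])
E
```

```text
t 5.5 p [ 519.3 -239.9  107.1] psi -0.101 tilt [ 0.0009 -0.0006] w 34.2 f [0.2 0.6 0.2] j [-0.15  0.43 -0.3   0.   -0.84  1.62]
-> (518.6, -239.5, 105.0, -0.1) turn_z deg -0.04 then cm x,y,z -0.08 -0.03 0.21
```

View pics/g1.png

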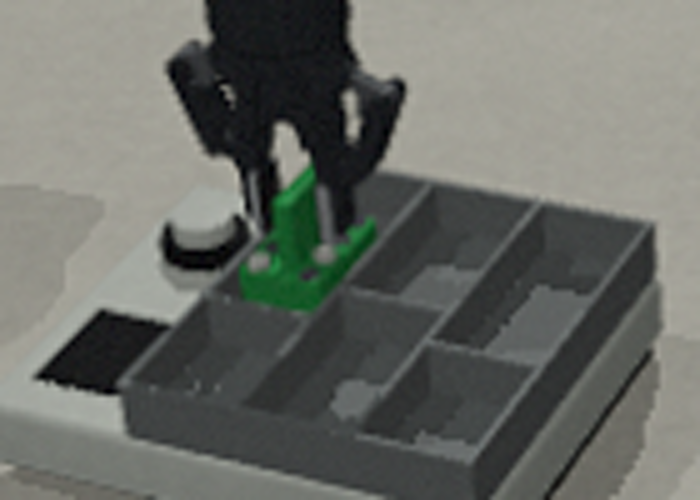

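The fingers straddle the grip and the button is back up. Next I close and lift.

Call:
servo_tool(rows=[[0,0,0,0,0,0,0],[0,0,0,0,0,0,0],[0,0,0,0,0,0,0],[0,0,0,-1,0,0,0],[0,0,0,-2,0,0,0],[0,0,0,-2,0,0,0],[0,0,0,0,0,0,0],[0,0,0,0,0,0,0]])

```text
clock: 6.4
position: [518.5, -238.9, 156.1]
ee_rot: [0.999, -0.05, -0.0, -0.0]
contact_force: [-0.0, 0.2, -3.1]
gripper_width: 11.1
```

```bash
python3 go.py 617.7 -247.7 157 -0.094; python3 - <<'E'
from h import *
s=grab('scene')
for c in gmask(s['image']):
  u=c[:,0].mean(0)
  if u[0]<300:
    for q in [(p,fit(s,c,70,z,p)) for z in (100,) for p in [(518,-240,-.1)]]:print(u,q)
E
```

```text
t 6.4 p [ 518.5 -238.9  156.1] psi -0.101 tilt [-0.0002  0.0007] w 11.1 f [-0.   0.2 -3.1] j [-0.15  0.37 -0.25 -0.   -0.95  1.62]
-> (617.7, -247.7, 157.0, -0.094) turn_z deg -0.38 then cm x,y,z 9.96 -0.05 -0.09
[208.66666667 185.69166667] ((518, -240, -0.1), (array([ 5.12706863e+02, -2.39871185e+02, -5.99540014e-02]), np.float64(0.7533381450739806)))
```

Call:
servo_tool(rows=[[0,1.5,0,0,0,0,-0.4],[0,2.5,0,0,0,0,0],[0,2.5,0,0,0,0,0],[0,2,0,0,0,0,0],[0,1.4,0,0,0,0,0],[0,0,0,0,0,0,0],[0,0,0,0,0,0,0]])

```text
clock: 7.15
position: [616.4, -248.1, 154.3]
ee_rot: [0.999, -0.047, -0.002, -0.0]
contact_force: [-0.7, 0.8, -3.3]
gripper_width: 11.1
```

```bash
python3 go.py 617.3 -247.7 107 -0.094
```

```text
t 7.2 p [ 616.4 -248.1  154.3] psi -0.094 tilt [-0.0038  0.0011] w 11.1 f [-0.7  0.8 -3.3] j [-0.14  0.52 -0.   -0.   -1.05  1.62]
-> (617.3, -247.7, 107.0, -0.094) turn_z deg 0.02 then cm x,y,z 0.08 -0.05 4.73
```

Call:
servo_tool(rows=[[0,0.1,0,1.5,0,0,0],[0,0,0,1.5,0,0,0],[0,0,0,1,0,0,0],[0,0,0,0.5,0,0,0],[0,0,0,0,0,0,0]])

```text
clock: 7.65
position: [617.7, -248.5, 110.2]
ee_rot: [0.999, -0.047, -0.001, -0.0]
contact_force: [-0.9, -0.8, -2.6]
gripper_width: 11.1
```

Call:
servo_tool(rows=[[0,0,0,0.3,0,0,0],[0,0,0,0,0,0,0],[0,0,0,0,0,0,0]])

```text
clock: 7.95
position: [618.8, -248.6, 108.8]
ee_rot: [0.999, -0.047, 0.0, 0.0]
contact_force: [0.1, 0.1, -2.4]
gripper_width: 11.5
```

Call:
servo_tool(rows=[[0,-0.05,-0.05,0.15,0,0,0],[0,0,0,0,0,0,0],[0.4,0,0,0,0,0,0],[0.4,0,0,0,0,0,0],[0.4,0,0,-1,0,0,0],[0.4,0,0,-3,0,0,0],[0.4,0,0,-4,0,0,0],[0.4,0,0,-2,0,0,0],[0.4,0,0,0,0,0,0]])

```text
clock: 8.85
position: [620.2, -248.8, 212.7]
ee_rot: [0.999, -0.046, 0.005, 0.001]
contact_force: [0.6, -0.3, 1.0]
gripper_width: 34.0
```

```bash
python3 go.py 619.7 104.5 51 -0.057; python3 - <<'E'
from h import *
d=grab('top');racks(d)
E
```

```text
t 8.8 p [ 620.2 -248.8  212.7] psi -0.093 tilt [ 0.0096 -0.0028] w 34.0 f [ 0.6 -0.3  1. ] j [-0.14  0.47  0.07  0.   -1.16  1.62]
-> (619.7, 104.5, 51.0, -0.057) turn_z deg -2.05 then cm x,y,z -2.06 -35.27 16.17
px [194. 321.] L 70 z 0.0 xy [439.7 340.9] yaw 0.2 iou 0.829
px [249. 320.] L 100 z 0.0 xy [446.6 222.5] yaw 0.286 iou 0.946
px [305. 321.] L 130 z 0.0 xy [448.9 104.7] yaw 0.049 iou 0.956
px [485. 250.] L 70 z 54.0 xy [ 616.  -246.7] yaw 0.006 iou 0.426
px [307. 239.] L 130 z 0.0 xy [619.6 104.4] yaw -0.058 iou 0.956
```

Call:
servo_tool(rows=[[0.4,-0.1,-2.5,0,0,0,-2],[0.4,-0.3,-4.2,0,0,0,0],[0.4,-0.3,-4.6,0,0,0,0],[0.4,-0.3,-4.6,0,0,0,0],[0.4,-0.3,-4.6,0,0,0,0],[0.4,-0.3,-4.6,1,0,0,0],[0.4,-0.2,-4.4,2,0,0,0],[0.4,-0.2,-3.3,3,0,0,0],[0.4,-0.1,-2.2,3,0,0,0],[0.4,0,0,0,0,0,0],[0.4,0,0,0,0,0,0]])

```text
clock: 10.0
position: [617.8, 102.6, 115.6]
ee_rot: [1.0, -0.029, -0.001, 0.001]
contact_force: [0.6, -0.6, -0.1]
gripper_width: 33.9
```

```bash
python3 go.py 619.7 104.5 51 -0.057; python3 - <<'E'
from h import *
d=grab('top');racks(d)
E
```

```text
t 10.0 p [617.8 102.6 115.6] psi -0.057 tilt [-0.0027 -0.0016] w 33.9 f [ 0.6 -0.6 -0.1] j [ 0.42  0.5  -0.15  0.   -0.93  1.09]
-> (619.7, 104.5, 51.0, -0.057) turn_z deg -0.01 then cm x,y,z 0.18 -0.2 6.46
px [254. 318.] L 100 z 0.0 xy [453.5 203.6] yaw 0.395 iou 0.589
px [305. 321.] L 130 z 0.0 xy [448.9 104.7] yaw 0.049 iou 0.956
px [307. 260.] L 100 z 0.0 xy [578.4  80.9] yaw 1.518 iou 0.504
px [480. 240.] L 70 z 54.0 xy [ 617.8 -249.3] yaw -0.087 iou 0.921
```

Call:
servo_tool(rows=[[0.4,0.2,-0.2,2,0,0,0],[0.4,0,0,2,0,0,0],[0.4,0,0,1.5,0,0,0],[0.4,0,0,0.8,0,0,0],[0.4,0,0,0,0,0,0],[0,0,0,0,0,0,0],[0,0,0,0,0,0,0],[0,0,0,0,0,0,0],[0,0,0,0,0,0,0]])

```text
clock: 10.95
position: [621.4, 104.4, 55.4]
ee_rot: [1.0, -0.029, 0.001, -0.0]
contact_force: [0.7, -2.1, 5.1]
gripper_width: 11.2
```

Call:
servo_tool(rows=[[0,0,0,-1,0,0,0],[0,0,0,-2,0,0,0],[0,0,0,-3,0,0,0],[0,0,0,-3.5,0,0,0],[0,0,0,-3,0,0,0],[0,0,0,-1.5,0,0,0],[0,0,0,0,0,0,0],[0,0,0,0,0,0,0]])

```text
clock: 11.75
position: [619.5, 104.6, 192.9]
ee_rot: [1.0, -0.029, -0.001, -0.0]
contact_force: [-0.7, 0.5, -2.7]
gripper_width: 10.9
```

```bash
python3 go.py 502.2 -236.8 195 -0.094; python3 - <<'E'
from h import *
s=grab('scene');cv2.imwrite('pics/g2.png',s['image'][100:330,120:460,::-1])
E
```

```text
t 11.8 p [619.5 104.6 192.9] psi -0.059 tilt [-0.002   0.0003] w 10.9 f [-0.7  0.5 -2.7] j [ 0.42  0.43 -0.05 -0.   -1.09  1.09]
-> (502.2, -236.8, 195.0, -0.094) turn_z deg 2.02 then cm x,y,z -8.48 35.09 -0.21
```

View pics/g2.png

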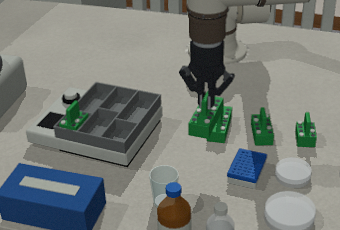

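The rack hangs level in the gripper and small_2 sits in its far-right bay. I'm carrying this one to the near right bay.

Call:
servo_tool(rows=[[0,-0.4,1.5,0,0,0,2],[0,-0.7,2.8,0,0,0,0],[0,-1,4,0,0,0,0],[0,-1,4.3,0,0,0,0],[0,-1,4.3,0,0,0,0],[0,-1,4.3,0,0,0,0],[0,-1,4.3,0,0,0,0],[0,-1,4,0,0,0,0],[0,-0.8,3.3,0,0,0,0],[0,-0.6,2.3,0,0,0,0],[0,0,0,0,0,0,0],[0,0,0,0,0,0,0]])

```text
clock: 13.0
position: [502.5, -237.8, 192.7]
ee_rot: [0.999, -0.048, -0.001, -0.0]
contact_force: [-0.1, 0.4, -2.7]
gripper_width: 11.4
```

```bash
python3 go.py 502.2 -236.8 109 -0.094
```

```text
t 13.0 p [ 502.5 -237.8  192.7] psi -0.096 tilt [-0.0022  0.0007] w 11.4 f [-0.1  0.4 -2.7] j [-0.15  0.31 -0.24 -0.   -1.03  1.63]
-> (502.2, -236.8, 109.0, -0.094) turn_z deg -0.1 then cm x,y,z -0.04 -0.1 8.37
```

Call:
servo_tool(rows=[[0,0,-0.1,1.5,0,0,0],[0,0,0,2.5,0,0,0],[0,0,0,2,0,0,0],[0,0,0,1.2,0,0,0],[0,0,0,0.7,0,0,0],[0,0,0,0,0,0,0],[0,0,0,0,0,0,0]])

```text
clock: 13.7
position: [504.5, -236.3, 115.5]
ee_rot: [0.999, -0.046, 0.001, 0.0]
contact_force: [0.3, -0.2, -2.2]
gripper_width: 11.1
```

Call:
servo_tool(rows=[[0,-0.2,0,0.4,0,0,0],[0,0,0,0.15,0,0,0],[0,0,0,0,0,0,0],[0,0,0,0,0,0,0]])

```text
clock: 14.1
position: [501.9, -236.2, 109.6]
ee_rot: [0.999, -0.047, 0.0, 0.0]
contact_force: [-0.0, -0.3, -2.4]
gripper_width: 10.9
```

Call:
servo_tool(rows=[[0.4,0,0,0,0,0,0],[0.4,0,0,0,0,0,0],[0.4,0,0,-1,0,0,0],[0.4,0,0,-3,0,0,0],[0.4,0,0,-4,0,0,0],[0.4,0,0,-2,0,0,0],[0.4,0,0,0,0,0,0]])

```text
clock: 14.8
position: [504.0, -236.8, 214.3]
ee_rot: [0.999, -0.046, 0.005, 0.001]
contact_force: [0.0, -0.4, 0.7]
gripper_width: 34.2
```

```bash
python3 go.py 448.9 104.7 53 0.049
```

```text
t 14.8 p [ 504.  -236.8  214.3] psi -0.093 tilt [ 0.0092 -0.0026] w 34.2 f [ 0.  -0.4  0.7] j [-0.15  0.29 -0.21  0.   -1.06  1.62]
-> (448.9, 104.7, 53.0, 0.049) turn_z deg -8.11 then cm x,y,z -3.83 -34.38 16.13
```

Call:
servo_tool(rows=[[0.4,0,0,0,0,0,-8.1],[0.4,-0.3,-3,0,0,0,0],[0.4,-0.5,-4.5,0,0,0,0],[0.4,-0.5,-4.8,0,0,0,0],[0.4,-0.5,-4.8,0,0,0,0],[0.4,-0.5,-4.5,1,0,0,0],[0.4,-0.5,-4.4,2,0,0,0],[0.4,-0.5,-4.4,3,0,0,0],[0.4,-0.5,-4,3,0,0,0],[0.4,0,0,0,0,0,0],[0.4,0,0,0,0,0,0]])

```text
clock: 15.9
position: [447.2, 103.1, 120.7]
ee_rot: [1.0, 0.025, -0.001, 0.001]
contact_force: [-0.1, -0.4, -0.1]
gripper_width: 33.9
```

```bash
python3 go.py 448.9 104.7 53 0.049; python3 - <<'E'
from h import *
d=grab('top');racks(d)
E
```

```text
t 15.9 p [447.2 103.1 120.7] psi 0.05 tilt [-0.0019 -0.0014] w 33.9 f [-0.1 -0.4 -0.1] j [ 0.58  0.24 -0.55  0.   -0.78  1.04]
-> (448.9, 104.7, 53.0, 0.049) turn_z deg 0.08 then cm x,y,z 0.18 -0.15 6.77
px [195. 321.] L 70 z 0.0 xy [439.4 341.4] yaw 0.197 iou 0.854
px [247. 316.] L 70 z 0.0 xy [457.2 225.5] yaw 0.281 iou 0.843
px [305. 299.] L 70 z 0.0 xy [493.2  96. ] yaw -1.548 iou 0.513
px [473. 299.] L 130 z 54.0 xy [ 500.2 -237.7] yaw -0.089 iou 0.943
px [479. 241.] L 70 z 54.0 xy [ 617.8 -249.5] yaw -0.086 iou 0.916
```

```bash
python3 - <<'E'
from h import *
d=grab('top');a=cv2.imread('pics/t0.png')[:,:,::-1]
r=np.s_[270:365,270:345]
cv2.imwrite('pics/cmp.png',cv2.resize(np.hstack([a[r],d['image'][r]]),None,fx=4,fy=4)[:,:,::-1])
E
```

```text
(no output)
```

View pics/cmp.png

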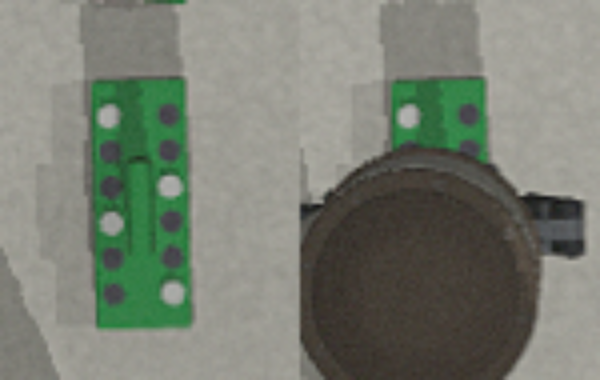

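The rack's far end has not moved (same position in both halves), so I descend and grasp.

Call:
servo_tool(rows=[[0.4,0.1,-0.1,2,0,0,0],[0.4,0,0,2.2,0,0,0],[0.4,0,0,1.5,0,0,0],[0.4,0,0,0.9,0,0,0],[0.4,0,0,0,0,0,0],[0,0,0,0,0,0,0],[0,0,0,0,0,0,0],[0,0,0,0,0,0,0],[0,0,0,0,0,0,0]])

```text
clock: 16.9
position: [449.4, 104.0, 56.2]
ee_rot: [1.0, 0.024, 0.001, -0.0]
contact_force: [0.1, -0.1, 3.3]
gripper_width: 11.0
```

Call:
servo_tool(rows=[[0,0,0,-1,0,0,0],[0,0,0,-2,0,0,0],[0,0,0,-3,0,0,0],[0,0,0,-3.5,0,0,0],[0,0,0,-3,0,0,0],[0,0,0,-1.5,0,0,0],[0,0,0,0,0,0,0],[0,0,0,0,0,0,0]])

```text
clock: 17.7
position: [447.9, 103.5, 195.0]
ee_rot: [1.0, 0.024, -0.001, -0.0]
contact_force: [0.4, -0.1, -1.8]
gripper_width: 10.9
```

```bash
python3 go.py 514.5 -105.4 195 -0.094
```

```text
t 17.7 p [447.9 103.5 195. ] psi 0.048 tilt [-0.001   0.0003] w 10.9 f [ 0.4 -0.1 -1.8] j [ 0.58  0.15 -0.45 -0.   -0.97  1.04]
-> (514.5, -105.4, 195.0, -0.094) turn_z deg 8.12 then cm x,y,z 8.59 20.17 0.0
```

Call:
servo_tool(rows=[[0,0,0,0,0,0,4],[0,0,0,0,0,0,4.1],[0,0.6,1.5,0,0,0,0],[0,1.2,2.8,0,0,0,0],[0,1.5,3.5,0,0,0,0],[0,1.5,3.5,0,0,0,0],[0,1.5,3.5,0,0,0,0],[0,1.3,3.2,0,0,0,0],[0,1,2.2,0,0,0,0],[0,0,0,0,0,0,0],[0,0,0,0,0,0,0]])

```text
clock: 18.8
position: [514.5, -105.8, 193.5]
ee_rot: [0.999, -0.047, -0.002, -0.0]
contact_force: [-0.3, 0.9, -1.5]
gripper_width: 11.3
```

```bash
python3 go.py 514.5 -105.4 110 -0.094
```

```text
t 18.8 p [ 514.5 -105.8  193.5] psi -0.095 tilt [-0.0041  0.0002] w 11.3 f [-0.3  0.9 -1.5] j [ 0.11  0.26 -0.31 -0.   -1.01  1.37]
-> (514.5, -105.4, 110.0, -0.094) turn_z deg -0.05 then cm x,y,z 0.0 -0.04 8.35
```

Call:
servo_tool(rows=[[0,0,0,1.5,0,0,0],[0,0,0,2.5,0,0,0],[0,0,0,2,0,0,0],[0,0,0,1.2,0,0,0],[0,0,0,0.7,0,0,0],[0,0,0,0.2,0,0,0],[0,0,0,0,0,0,0],[0,0,0,0,0,0,0]])

```text
clock: 19.6
position: [516.2, -105.4, 115.2]
ee_rot: [0.999, -0.047, 0.001, -0.0]
contact_force: [-0.3, 0.1, -1.7]
gripper_width: 11.2
```

Call:
servo_tool(rows=[[0,-0.1,0,0.3,0,0,0],[0,0,0,0.1,0,0,0],[0,0,0,0,0,0,0],[0,0,0,0,0,0,0]])

```text
clock: 20.0
position: [514.6, -105.4, 110.6]
ee_rot: [0.999, -0.047, 0.0, 0.0]
contact_force: [-0.8, -0.2, -1.5]
gripper_width: 11.0
```

Next: release, rise, then the medium at (446.8, 222.6), yaw 0.288.

Call:
servo_tool(rows=[[0.4,0,0,0,0,0,0],[0.4,0,0,0,0,0,0],[0.4,0,0,-1,0,0,0],[0.4,0,0,-3,0,0,0],[0.4,0,0,-4,0,0,0],[0.4,0,0,-2,0,0,0],[0.4,0,0,0,0,0,0]])

```text
clock: 20.7
position: [516.8, -105.4, 215.1]
ee_rot: [0.999, -0.046, 0.005, -0.0]
contact_force: [-0.9, 0.2, -0.0]
gripper_width: 34.4
```

```bash
python3 go.py 446.8 222.6 53 0.288; python3 - <<'E'
from h import *
d=grab('top');racks(d)
E
```

```text
t 20.7 p [ 516.8 -105.4  215.1] psi -0.093 tilt [ 0.0093 -0.0002] w 34.4 f [-0.9  0.2 -0. ] j [ 0.11  0.24 -0.28  0.   -1.05  1.37]
-> (446.8, 222.6, 53.0, 0.288) turn_z deg -21.81 then cm x,y,z 2.6 -33.44 16.21
px [195. 322.] L 70 z 0.0 xy [439.6 341.1] yaw 0.19 iou 0.852
px [249. 319.] L 100 z 0.0 xy [447.  222.6] yaw 0.283 iou 0.943
px [410. 265.] L 70 z 54.0 xy [ 593.8 -109. ] yaw -3.043 iou 0.428
px [480. 241.] L 70 z 54.0 xy [ 617.7 -249.6] yaw -0.088 iou 0.919
```

Call:
servo_tool(rows=[[0.4,0,0,0,0,0,-7.3],[0.4,0,0,0,0,0,-7.3],[0.4,0,0,0,0,0,-7.2],[0.4,0.3,-3.5,0,0,0,0],[0.4,0.4,-4.7,0,0,0,0],[0.4,0.4,-4.8,0,0,0,0],[0.4,0.4,-4.8,0,0,0,0],[0.4,0.4,-4.8,2,0,0,0],[0.4,0.4,-4.8,3,0,0,0],[0.4,0.2,-4,3,0,0,0],[0.4,0.2,-2,1,0,0,0],[0.4,0,0,0,0,0,0]])

```text
clock: 21.95
position: [445.6, 216.1, 122.1]
ee_rot: [0.989, 0.145, -0.002, 0.002]
contact_force: [0.3, 0.0, 0.9]
gripper_width: 34.2
```

Call:
servo_tool(rows=[[0.4,0,0,0,0,0,0],[0.4,0,0,0,0,0,0]])

```text
clock: 22.15
position: [447.6, 214.3, 125.1]
ee_rot: [0.99, 0.143, 0.0, 0.0]
contact_force: [-0.0, -0.8, 0.5]
gripper_width: 34.3
```

```bash
python3 go.py 446.8 222.6 53 0.286; python3 - <<'E'
from h import *
d=grab('top');racks(d)
a=cv2.imread('pics/t0.png')[:,:,::-1]
r=np.s_[285:355,220:280]
cv2.imwrite('pics/cmp2.png',cv2.resize(np.hstack([a[r],d['image'][r]]),None,fx=4,fy=4)[:,:,::-1])
E
```

```text
t 22.1 p [447.6 214.3 125.1] psi 0.286 tilt [ 0.0001 -0.    ] w 34.3 f [-0.  -0.8  0.5] j [ 0.77  0.29 -0.46  0.   -0.81  1.08]
-> (446.8, 222.6, 53.0, 0.286) turn_z deg 0.02 then cm x,y,z 0.16 -0.82 7.21
px [190. 315.] L 70 z 0.0 xy [449.5 344. ] yaw 0.176 iou 0.376
px [248. 304.] L 100 z 0.0 xy [484.6 191.4] yaw -1.218 iou 0.329
px [473. 300.] L 130 z 54.0 xy [ 500.1 -237.6] yaw -0.101 iou 0.947
px [409. 292.] L 130 z 54.0 xy [ 513.3 -106. ] yaw -0.094 iou 0.962
px [480. 241.] L 70 z 54.0 xy [ 617.8 -249.4] yaw -0.083 iou 0.92
```

View pics/cmp2.png

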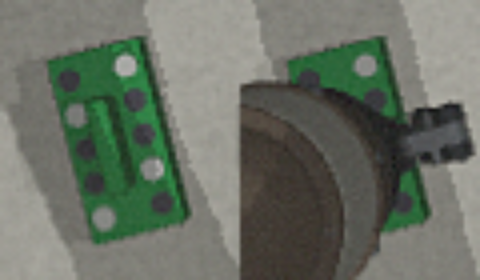

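The medium has not moved, and both large racks and small_2 are in their bays. I'm grasping the medium.

Call:
servo_tool(rows=[[0.4,0.2,-0.8,1.5,0,0,0],[0.4,0,0,2.5,0,0,0],[0.4,0,0,2,0,0,0],[0.4,0,0,1.1,0,0,0],[0.4,0,0,0,0,0,0],[0,0,0,0,0,0,0],[0,0,0,0,0,0,0],[0,0,0,0,0,0,0],[0,0,0,0,0,0,0]])

```text
clock: 23.1
position: [447.7, 223.6, 54.8]
ee_rot: [0.99, 0.143, 0.001, -0.0]
contact_force: [-0.1, -1.6, 3.7]
gripper_width: 11.2
```

Call:
servo_tool(rows=[[0,0,0,-1,0,0,0],[0,0,0,-2,0,0,0],[0,0,0,-3,0,0,0],[0,0,0,-3.5,0,0,0],[0,0,0,-3,0,0,0],[0,0,0,-2.5,0,0,0],[0,0,0,0,0,0,0],[0,0,0,0,0,0,0]])

```text
clock: 23.9
position: [446.5, 223.1, 203.9]
ee_rot: [0.99, 0.143, -0.0, -0.0]
contact_force: [-0.2, -1.0, -3.0]
gripper_width: 11.2
```

```bash
python3 go.py 608.9 -180.6 205 -0.094;python3 go.py 493.4 -169.7 205 -0.094
```

```text
t 23.9 p [446.5 223.1 203.9] psi 0.287 tilt [-0.0003  0.0009] w 11.2 f [-0.2 -1.  -3. ] j [ 0.79  0.2  -0.35 -0.   -1.01  1.07]
-> (608.9, -180.6, 205.0, -0.094) turn_z deg 21.82 then cm x,y,z 19.96 38.67 -0.11
t 23.9 p [446.5 223.1 203.9] psi 0.287 tilt [-0.0003  0.0009] w 11.2 f [-0.2 -1.  -3. ] j [ 0.79  0.2  -0.35 -0.   -1.01  1.07]
-> (493.4, -169.7, 205.0, -0.094) turn_z deg 21.82 then cm x,y,z 8.36 38.67 -0.11
```

Call:
servo_tool(rows=[[0,0,0,0,0,0,5],[0,0,0,0,0,0,6],[0,0,0,0,0,0,6],[0,0.5,1,0,0,0,4.8],[0,1.3,2.5,0,0,0,0],[0,1.8,3.6,0,0,0,0],[0,2,3.9,0,0,0,0],[0,2,3.9,0,0,0,0],[0,2,3.9,0,0,0,0],[0,2,3.9,0,0,0,0],[0,2,3.9,0,0,0,0],[0,2,3.9,0,0,0,0]])

```text
clock: 25.1
position: [574.0, -96.2, 201.5]
ee_rot: [0.999, -0.047, -0.002, -0.0]
contact_force: [0.8, 0.1, -1.7]
gripper_width: 11.0
```

Call:
servo_tool(rows=[[0,1.9,3.6,0,0,0,0],[0,1.4,2.6,0,0,0,0],[0,0.7,1.4,0,0,0,0],[0,0,0,0,0,0,0],[0,0,0,0,0,0,0]])

```text
clock: 25.6
position: [606.7, -173.5, 202.3]
ee_rot: [0.999, -0.047, -0.002, -0.0]
contact_force: [0.7, -0.0, -1.4]
gripper_width: 11.1
```

```bash
python3 go.py 608.9 -180.6 109 -0.094
```

```text
t 25.6 p [ 606.7 -173.5  202.3] psi -0.094 tilt [-0.003   0.0008] w 11.1 f [ 0.7 -0.  -1.4] j [-0.02  0.42 -0.03 -0.   -1.12  1.5 ]
-> (608.9, -180.6, 109.0, -0.094) turn_z deg 0.02 then cm x,y,z 0.29 0.69 9.33
```

Call:
servo_tool(rows=[[0,0.2,0.7,0,0,0,0],[0,0,0,2,0,0,0],[0,0,0,3,0,0,0],[0,0,0,2,0,0,0],[0,0,0,1.3,0,0,0],[0,0,0,0.8,0,0,0],[0,0,0,0,0,0,0],[0,0,0,0,0,0,0],[0,0,0,0,0,0,0]])

```text
clock: 26.5
position: [609.7, -181.2, 114.2]
ee_rot: [0.999, -0.046, 0.001, 0.0]
contact_force: [-0.2, 0.4, -2.1]
gripper_width: 11.1
```

```bash
python3 go.py 608.9 -180.6 109.3 -0.094
```

```text
t 26.5 p [ 609.7 -181.2  114.2] psi -0.093 tilt [ 0.0025 -0.0004] w 11.1 f [-0.2  0.4 -2.1] j [-0.03  0.51 -0.13  0.   -0.93  1.51]
-> (608.9, -180.6, 109.3, -0.094) turn_z deg 0.06 then cm x,y,z -0.09 -0.05 0.49
```

Call:
servo_tool(rows=[[0,0,0,0.4,0,0,0],[0,0,0,0.1,0,0,0],[0,0,0,0,0,0,0],[0,0,0,0,0,0,0]])

```text
clock: 26.9
position: [609.4, -181.3, 108.9]
ee_rot: [0.999, -0.047, 0.001, 0.0]
contact_force: [-0.7, 0.4, 4.5]
gripper_width: 11.2
```

On the floor (force turned upward). I release and rise.

Call:
servo_tool(rows=[[0.4,0,0,0,0,0,0],[0.4,0,0,0,0,0,0],[0.4,0,0,-1,0,0,0],[0.4,0,0,-3,0,0,0],[0.4,0,0,-4,0,0,0],[0.4,0,0,-2.5,0,0,0],[0.4,0,0,0,0,0,0]])

```text
clock: 27.6
position: [611.4, -181.7, 218.7]
ee_rot: [0.999, -0.046, 0.005, 0.001]
contact_force: [0.3, 0.4, 0.9]
gripper_width: 34.2
```

```bash
python3 go.py 439.6 341.2 53 0.195; python3 - <<'E'
from h import *
d=grab('top');racks(d)
r=np.s_[285:355,160:230]
a=cv2.resize(d['image'][r],None,fx=6,fy=6,interpolation=cv2.INTER_CUBIC)
cv2.imwrite('pics/sm.png',a[:,:,::-1])
E
```

```text
t 27.6 p [ 611.4 -181.7  218.7] psi -0.093 tilt [ 0.0102 -0.002 ] w 34.2 f [0.3 0.4 0.9] j [-0.03  0.42 -0.    0.   -1.14  1.51]
-> (439.6, 341.2, 53.0, 0.195) turn_z deg -16.48 then cm x,y,z -6.72 -54.63 16.57
px [194. 321.] L 70 z 0.0 xy [439.6 341.6] yaw 0.212 iou 0.829
px [473. 299.] L 130 z 54.0 xy [ 500.3 -237.7] yaw -0.09 iou 0.947
px [445. 261.] L 70 z 54.0 xy [ 575.  -168.6] yaw 1.586 iou 0.526
```

View pics/sm.png

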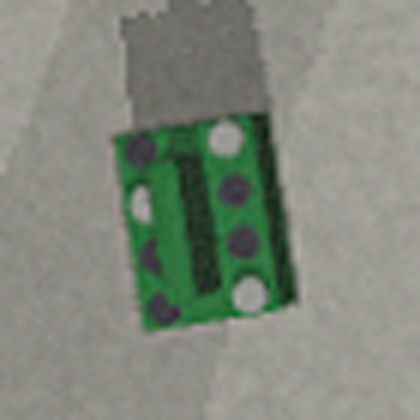

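```bash
python3 - <<'E'
from h import *
d=grab('top')
uv=(np.array([(113,133),(145,332),(278,305),(248,113)])+.5)/6-.5+[160,285]
w=px2w(d,uv,35)[:,:2];print(w.round(1),w.mean(0).round(1),[np.linalg.norm(w[i]-w[i-1]).round(1) for i in range(4)])
for a,b in((0,1),(3,2)):e=w[a]-w[b];print(np.arctan2(e[1],e[0]))
E
```

```text
[[469.8 371.2]
 [400.7 357.6]
 [411.7 310.8]
 [478.3 323.4]] [440.1 340.8] [np.float64(48.5), np.float64(70.5), np.float64(48.1), np.float64(67.8)]
0.19385417960905552
0.18749417518754546
```

Call:
servo_tool(rows=[[0.4,0,0,0,0,0,-8.2],[0.4,0,0,0,0,0,-8.2],[0.4,-0.4,-3.3,0,0,0,0],[0.4,-0.6,-4.7,0,0,0,0],[0.4,-0.6,-4.7,0,0,0,0],[0.4,-0.6,-4.7,0,0,0,0],[0.4,-0.6,-4.7,0,0,0,0],[0.4,-0.6,-4.7,0,0,0,0],[0.4,-0.6,-4.7,0,0,0,0],[0.4,-0.6,-4.7,0,0,0,0],[0.4,-0.6,-4.7,0,0,0,0],[0.4,-0.6,-4.7,0,0,0,0]])

```text
clock: 28.9
position: [462.9, 256.4, 211.5]
ee_rot: [0.995, 0.096, -0.001, 0.001]
contact_force: [0.5, -0.1, 0.5]
gripper_width: 34.2
```

Call:
servo_tool(rows=[[0.4,-0.5,-4.4,2,0,0,0],[0.4,-0.4,-3,3,0,0,0],[0.4,0,-1,3,0,0,0],[0.4,0,0,1,0,0,0],[0.4,0,0,0,0,0,0],[0.4,0,0,0,0,0,0],[0.4,0,0,0,0,0,0]])

```text
clock: 29.6
position: [440.6, 335.8, 124.3]
ee_rot: [0.995, 0.096, 0.001, -0.001]
contact_force: [0.9, -0.0, -0.6]
gripper_width: 34.2
```

```bash
python3 go.py 440 341 53 0.195; python3 - <<'E'
from h import *
d=grab('top');racks(d)
s=grab('scene');a=cv2.imread('pics/s0.png')[:,:,::-1]
r=np.s_[190:260,395:460]
cv2.imwrite('pics/cmp3.png',cv2.resize(np.hstack([a[r],s['image'][r]]),None,fx=5,fy=5)[:,:,::-1])
E
```

```text
t 29.6 p [440.6 335.8 124.3] psi 0.192 tilt [0.0018 0.0019] w 34.2 f [ 0.9 -0.  -0.6] j [ 0.94  0.38 -0.33  0.   -0.86  0.82]
-> (440.0, 341.0, 53.0, 0.195) turn_z deg -0.18 then cm x,y,z 0.04 -0.52 7.13
px [194. 310.] L 70 z 0.0 xy [485.7 346.3] yaw 0.031 iou 0.419
px [473. 299.] L 130 z 54.0 xy [ 500.2 -237.4] yaw -0.102 iou 0.947
px [409. 292.] L 130 z 54.0 xy [ 513.3 -105.9] yaw -0.091 iou 0.964
px [480. 241.] L 70 z 54.0 xy [ 617.7 -249.4] yaw -0.083 iou 0.924
px [446. 246.] L 100 z 54.0 xy [ 608.7 -181.8] yaw -0.092 iou 0.972
```

View pics/cmp3.png

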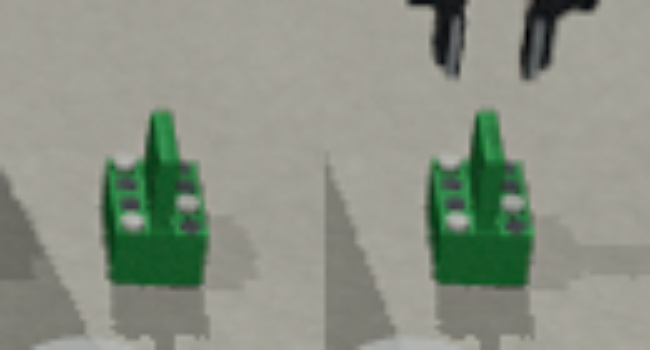

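The small rack has not moved, and the fingers are centred above its grip.

Call:
servo_tool(rows=[[0.4,0,-0.5,1.5,0,0,0],[0.4,0,0,2.5,0,0,0],[0.4,0,0,2,0,0,0],[0.4,0,0,1,0,0,0],[0.4,0,0,0,0,0,0],[0,0,0,0,0,0,0],[0,0,0,0,0,0,0],[0,0,0,0,0,0,0],[0,0,0,0,0,0,0]])

```text
clock: 30.6
position: [439.3, 341.5, 54.0]
ee_rot: [0.995, 0.096, 0.001, -0.001]
contact_force: [-0.8, -0.6, 3.6]
gripper_width: 10.9
```

Call:
servo_tool(rows=[[0,0,0,-1,0,0,0],[0,0,0,-2,0,0,0],[0,0,0,-3,0,0,0],[0,0,0,-3.5,0,0,0],[0,0,0,-3,0,0,0],[0,0,0,-2.5,0,0,0],[0,0,0,0,0,0,0],[0,0,0,0,0,0,0]])

```text
clock: 31.4
position: [438.1, 340.7, 202.9]
ee_rot: [0.995, 0.096, -0.0, -0.0]
contact_force: [-0.8, -1.1, -2.4]
gripper_width: 10.6
```

```bash
python3 go.py 630 -116.3 205 -0.094
```

```text
t 31.4 p [438.1 340.7 202.9] psi 0.193 tilt [-0.0005  0.0007] w 10.6 f [-0.8 -1.1 -2.4] j [ 0.95  0.3  -0.22 -0.   -1.05  0.81]
-> (630.0, -116.3, 205.0, -0.094) turn_z deg 16.42 then cm x,y,z 23.39 43.7 -0.21
```

Call:
servo_tool(rows=[[0,0,0,0,0,0,5],[0,0,0,0,0,0,6],[0,0.5,0.9,0,0,0,5.4],[0,1.3,2.4,0,0,0,0],[0,1.8,3.4,0,0,0,0],[0,2,3.8,0,0,0,0],[0,2,3.8,0,0,0,0],[0,2,3.8,0,0,0,0],[0,2,3.8,0,0,0,0],[0,2,3.8,0,0,0,0],[0,2,3.8,0,0,0,0],[0,2,3.8,0,0,0,0]])

```text
clock: 32.6
position: [583.0, -8.4, 200.6]
ee_rot: [0.999, -0.047, -0.002, 0.0]
contact_force: [1.3, 0.5, -1.5]
gripper_width: 10.8
```

Call:
servo_tool(rows=[[0,2,3.7,0,0,0,0],[0,1.8,3.4,0,0,0,0],[0,1.3,2.4,0,0,0,0],[0,0.6,1,0,0,0,0],[0,0,0,0,0,0,0],[0,0,0,0,0,0,0],[0,0,0,0,0,0,0]])

```text
clock: 33.3
position: [630.2, -115.2, 202.5]
ee_rot: [0.999, -0.046, -0.001, -0.0]
contact_force: [0.5, 0.2, -1.9]
gripper_width: 11.3
```

```bash
python3 go.py 630 -116.3 109 -0.094
```

```text
t 33.3 p [ 630.2 -115.2  202.5] psi -0.092 tilt [-0.001   0.0003] w 11.3 f [ 0.5  0.2 -1.9] j [ 0.07  0.44 -0.01 -0.   -1.12  1.41]
-> (630.0, -116.3, 109.0, -0.094) turn_z deg 0.12 then cm x,y,z -0.01 0.11 9.35
```

Call:
servo_tool(rows=[[0,0,0.1,0,0,0,0],[0,0,0,2,0,0,0],[0,0,0,3,0,0,0],[0,0,0,2,0,0,0],[0,0,0,1.3,0,0,0],[0,0,0,0.7,0,0,0],[0,0,0,0,0,0,0],[0,0,0,0,0,0,0],[0,0,0,0,0,0,0]])

```text
clock: 34.2
position: [631.4, -117.4, 114.2]
ee_rot: [0.999, -0.047, 0.001, -0.0]
contact_force: [-0.5, 0.5, -0.9]
gripper_width: 11.2
```

```bash
python3 go.py 630 -116.3 109 -0.094
```

```text
t 34.2 p [ 631.4 -117.4  114.2] psi -0.093 tilt [ 0.0026 -0.0001] w 11.2 f [-0.5  0.5 -0.9] j [ 0.07  0.52 -0.11  0.   -0.93  1.41]
-> (630.0, -116.3, 109.0, -0.094) turn_z deg 0.05 then cm x,y,z -0.15 -0.1 0.52
```

Call:
servo_tool(rows=[[0,-0.1,-0.1,0.4,0,0,0],[0,0,0,0.1,0,0,0],[0,0,0,0,0,0,0],[0,0,0,0,0,0,0]])

```text
clock: 34.6
position: [629.7, -116.4, 108.2]
ee_rot: [0.999, -0.047, 0.0, 0.0]
contact_force: [-0.7, 0.6, 0.1]
gripper_width: 11.3
```

Call:
servo_tool(rows=[[0.4,0,0,0,0,0,0],[0.4,0,0,0,0,0,0],[0.4,0,0,-1,0,0,0],[0.4,0,0,-3,0,0,0],[0.4,0,0,-4,0,0,0],[0.4,0,0,-1,0,0,0],[0,0,0,0,0,0,0],[0,0,0,0,0,0,0]])

```text
clock: 35.4
position: [629.1, -116.2, 197.3]
ee_rot: [0.999, -0.047, -0.0, -0.0]
contact_force: [0.1, -0.0, -0.6]
gripper_width: 5.6
```

```bash
python3 go.py 482 -321.5 195 -0.094
```

```text
t 35.4 p [ 629.1 -116.2  197.3] psi -0.094 tilt [-0.0009  0.0006] w 5.6 f [ 0.1 -0.  -0.6] j [ 0.07  0.44 -0.02 -0.   -1.11  1.41]
-> (482.0, -321.5, 195.0, -0.094) turn_z deg 0.02 then cm x,y,z -12.72 21.82 0.23
```

Call:
servo_tool(rows=[[0,-1,1.6,0,0,0,0],[0,-2,3.4,0,0,0,0],[0,-2.2,3.8,0,0,0,0],[0,-2.2,3.8,0,0,0,0],[0,-2.2,3.8,0,0,0,0],[0,-2,3.4,0,0,0,0],[0,-1.1,2,0,0,0,0],[0,0,0,0,0,0,0],[0,0,0,0,0,0,0]])

```text
clock: 36.3
position: [481.7, -322.0, 196.7]
ee_rot: [0.999, -0.047, -0.001, -0.0]
contact_force: [1.1, -0.7, -0.1]
gripper_width: -0.0
```

```bash
python3 go.py 482 -321.5 95 -0.094; python3 - <<'E'
from h import *
d=grab('top');racks(d);s=grab('scene')
a=cv2.resize(d['image'][180:360,370:560],None,fx=2.2,fy=2.2);b=cv2.resize(s['image'][130:270,130:290],(400,396))
a=cv2.resize(a,(400,396));cv2.imwrite('pics/f1.png',np.hstack([a,b])[:,:,::-1])
E
```

```text
t 36.3 p [ 481.7 -322.   196.7] psi -0.095 tilt [-0.0021  0.0009] w -0.0 f [ 1.1 -0.7 -0.1] j [-0.31  0.35 -0.17 -0.   -1.06  1.79]
-> (482.0, -321.5, 95.0, -0.094) turn_z deg -0.06 then cm x,y,z 0.02 -0.05 10.17
px [463. 317.] L 70 z 54.0 xy [ 459.1 -204.4] yaw -0.123 iou 0.446
px [409. 292.] L 130 z 54.0 xy [ 513.3 -105.8] yaw -0.092 iou 0.962
px [479. 235.] L 70 z 54.0 xy [ 630.  -237.4] yaw 1.808 iou 0.535
px [446. 245.] L 100 z 54.0 xy [ 608.7 -181.7] yaw -0.105 iou 0.963
px [416. 233.] L 70 z 54.0 xy [ 630.6 -116.8] yaw -0.1 iou 0.915
```

View pics/f1.png

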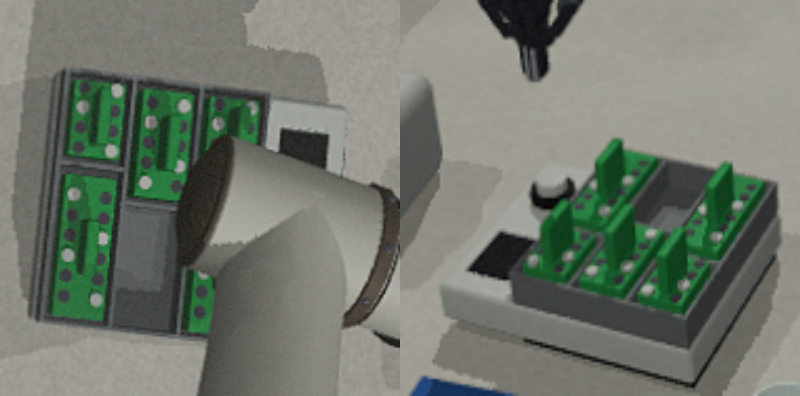

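All five racks sit flat in matching bays (only one medium bay is empty), and no green is left on the bench. Last, the button.

Call:
servo_tool(rows=[[0,0,0,3,0,0,0],[0,0,0,3.5,0,0,0],[0,0,0,2.5,0,0,0],[0,0,0,1.2,0,0,0],[0,0,0,1,0,0,0],[0,0,0,0.8,0,0,0],[0,0,0,0.4,0,0,0],[0,0,0,0,0,0,0],[0,0,0,0,0,0,0]])

```text
clock: 37.3
position: [483.6, -321.3, 77.0]
ee_rot: [0.999, -0.046, 0.001, 0.0]
contact_force: [-3.5, 5.6, 13.8]
gripper_width: -0.1
```

Call:
servo_tool(rows=[[0,0,0,0.3,0,0,0],[0,0,0,0.2,0,0,0],[0,0,0,0,0,0,0],[0,0,0,0,0,0,0]])

```text
clock: 37.7
position: [483.7, -321.4, 76.5]
ee_rot: [0.999, -0.045, 0.001, 0.001]
contact_force: [-9.7, 12.6, 36.1]
gripper_width: -0.1
```

Call:
servo_tool(rows=[[0,0,0,-1.5,0,0,0],[0,0,0,-3,0,0,0],[0,0,0,-4,0,0,0],[0,0,0,-3,0,0,0],[0,0,0,-1,0,0,0],[0,0,0,0,0,0,0],[0,0,0,0,0,0,0],[0,0,0,0,0,0,0],[0,0,0,0,0,0,0]])

```text
clock: 38.6
position: [482.3, -321.3, 192.2]
ee_rot: [0.999, -0.047, -0.001, -0.0]
contact_force: [0.2, 0.6, -0.0]
gripper_width: 0.4
```

```bash
python3 - <<'E'
from h import *
d=grab('top','t9.png');racks(d);s=grab('scene')
cv2.imwrite('pics/f2.png',cv2.resize(s['image'][130:350,130:450],None,fx=2,fy=2)[:,:,::-1])
E
```

```text
px [463. 317.] L 70 z 54.0 xy [ 459.6 -201.6] yaw -0.129 iou 0.424
px [409. 292.] L 130 z 54.0 xy [ 513.2 -105.9] yaw -0.092 iou 0.962
px [479. 235.] L 70 z 54.0 xy [ 629.9 -236.9] yaw 1.775 iou 0.534
px [446. 246.] L 100 z 54.0 xy [ 608.8 -181.6] yaw -0.103 iou 0.934
px [416. 234.] L 70 z 54.0 xy [ 630.6 -116.6] yaw -0.101 iou 0.915
```

View pics/f2.png

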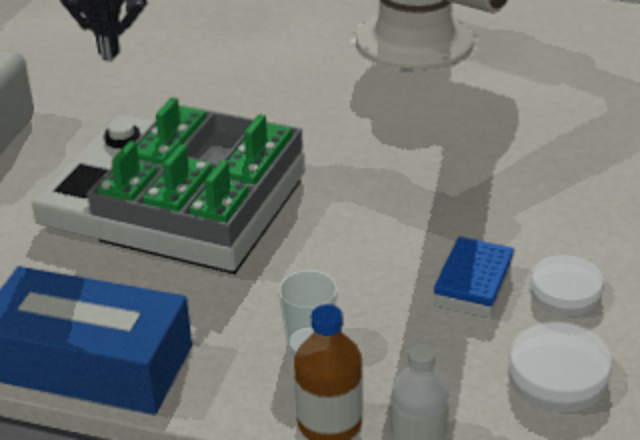

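The button is up, the racks are seated, the beaker stands, and the tip box and dishes are on the bench.

```bash
python3 -c "
from bench import *
print(job_done())"
```

```text
the job is handed in; nothing more can be done
None
```

I pressed the button and let it up, loaded all five racks that were present, pressed the button again and let it up, and handed the job in at about 39 s. `job_done()` gave no verdict, so the result rests on my own checks below.

- **Racks:** I moved the small rack out of the right-hand large bay into the far right small bay. Then came two large racks, one medium and one small from the bench. One medium bay stays empty, because the second medium rack was absent.
- **Fit:** each rack's last clear image fit was within about 2 mm of its measured bay centre, and they look flat in the final scene view. In the final top view the arm hid the right-hand large and small racks, so I relied on their earlier fits and the scene picture. Fitted tray corners disagreed with the given tray sizes by up to 2.7 mm, within the 12 mm tolerance.
- **Button:** I have no direct reading of its travel. The tool stopped hard both times, at about 27 N and then 36 N with its tip at the same height within 0.2 mm, against the 5 N needed. The button was seen back up afterwards. The stop came nearly 10 mm higher than my first estimate of the button's height implied. The close-up taken during the first press showed the fingers on the white cap, pressed about flush with the housing.
- **Rest of the bench:** the beaker is standing, the tip box and dishes are on the bench, and the gripper is clear of everything. I saw no rack knocked aside.

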